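# Set the counter caddy to its narrowest width

## Robot

A 6-joint arm with a two-finger parallel gripper is mounted at the origin on a cart in front of the work surface, level with it; the furniture and walls round the work are solid. World frame = base frame: x ahead of the robot, y to its left, z up, the work surface at z = 0. Lengths are in m, angles in rad, forces in N, time in s.
With the tool pointing down it reaches from about 0.35 to 0.85 m from the base axis. Payload 8.1 kg.
Tool frame: the origin (TCP) lies on the mounting face of the last link; the fingertips stand 186 mm ahead of it and the grasp point (between the pads) lies 167 mm ahead of it; z points along the fingers, y is the line along which they close (so a half turn about z gives the same grasp; the last joint's range is limited). The gripper opens to 93 mm and grips with 3 to 60 N. Pads are 15 mm wide; open, the fingers measure 128 mm over their backs; the gripper's body (75 mm by 188 mm) begins 65 mm behind the grasp point.
Start: joints at [-1.358, 0.13, 1.488, -0, 1.523, -0.085], TCP at [0.176, -0.574, 0.405] pointing down, gripper open.
Joint ranges: [-2.96, 2.96], [-0.89, 2.26], [0.02, 2.5], [-1.34, 4.48], [0, 2.73], [-2.66, 2.66]. Speed limits (rad/s): [2.39, 2.39, 2.79, 3.14, 3.14, 3.14].

## Interface

Orientations are given as a rotation vector (axis times angle).
In Python, from plant import * gives the robot as it stands. The module is installed in compiled form; this text tells all that it offers.
- The arm moves only by the tool arm_command, never from a script. Its argument "increments" is a list of rows, each a list of 6 numbers: the shift along the tool's x, y, z in units of 0.2 m (1.0 is 0.2 m), then the turn, a rotation vector about the tool's x, y, z in units of pi rad (1.0 is pi rad). A call has exactly 5 rows; each row is the pose to reach, as a shift and turn from the pose commanded when the call began, along the tool's axes at that moment, turning the shorter way round; what a row does not reach only later rows make up. A row lasts 1/8 s, in which the tool goes at most 62.5 mm and 10.7 degrees, less where a joint would pass 70% of its speed; a pose out of reach is approached as far as the arm can. A call with a number of a shift or a turn outside -1 to 1 is refused whole. A call with a gripper value outside its range is refused whole. "fingers" is the closure, from -1 (fully open) to 1 (shut), set as the call begins (left out, the last holds). The fingers move at their own pace and stop on an object; "force" is the grip in N (left out, the last holds). Time passes only in rows, so rows that repeat a pose let the fingers close, or fill a call up. It gives the time, the measured TCP pose, the force, the opening and the grip force at its end, in the units of the state.
- read_state(): the state, without advancing time (a new reading comes with each control period).
- read_camera(name): name is "side" or "top" or "wrist"; returns a dict with "image" (384x512x3 uint8, red, green, blue), "fx", "fy", "cx", "cy" (pixels), "T" (4x4, takes a point from camera to world coordinates). Camera axes: x right, y down, z forward; pixel columns grow to the right and rows downward; lengths in m; the calibration is good to about 2 mm. The wrist camera is an equidistant fisheye: a pixel r from the principal point sees the ray r / f radians off the axis. A picture is of the moment at which its call begins. There is no depth.
- close_job(): hands the job in; it is judged then, once.
The state is a dict: "t": time; "q": joint angles; "dq": joint speeds; "joint_torque": joint torques, N m; "tool_pos": TCP position; "orientation": TCP orientation; "force": force on the tool from outside, world axes, zero at the start; "wrist_torque": the same for the moment, N m; "opening": finger opening in m; "gripper_force": force on a finger pad.
Only numpy, scipy, OpenCV 4.12 (cv2) and the standard library are available. Lean on these libraries where they do the work, as an engineer would, in place of code of your own. Each camera call takes 0.05 s, during which the arm holds its last target. There are 200 camera calls.

## Task

Take the cup off the counter caddy by its handle, keeping it upright, and set it down (do not drop it) on the worktop beside the caddy. Then set the caddy to its narrowest width: lift the sliding fence by the grip on its top out of its notch, carry it past the middle notch, and let it drop fully into the last notch, which is hidden under the hood and must be found by feel. Leave the milk pitcher, the tamper and the tasting glass where they stand.

Things in the scene. Friction and masses are not known exactly. Their poses are not given: they have to be found in the camera images.
- caddy: the counter caddy, a low fixed aluminium stand: x -65 to +90 mm, y -90 to +100 mm. Origin on the worktop under the deck; x to its back, y to its left, z up. Deck top (carries the cup) at z = 14 mm. A fixed end wall, 8 mm thick, up to z = 62, stands at y = -73 (x -57 to +38). Along the back (x 45 to 88) runs a hood, top z = 62, that hides the notches.
- cup: a ceramic espresso cup, 65 mm wide, 52 tall, about 0.11 kg, on the caddy's deck at the start. Origin at its underside, z up. Round body centred at (0, +14) mm; the handle, 14 mm thick along x, lies at x = 0, y -24 to -46, z 17 to 51: pinch it from above at about (0, -37, 40), closing along the cup's x. At the start the handle points to the caddy's front (-x) within 0.4 rad.
- grip (a point): centre of the top face of the fence's grip, a black bar 70 mm long (caddy's x), 14 thick (caddy's y), top 110 mm above the worktop and free below to z = 82 when the fence is down. It moves with the fence. Below it lie a flat saddle, 24 mm wide along y, top z = 74, over the hood, and the fence plate, 6 mm thick, up to z = 70, across the deck from x = -45 mm to the hood.
- fence_slide (a joint): fence position along the caddy, m; grows towards the fixed end wall (fence at caddy y = 0.075 - value); range -0.002 to 0.125, stiff by 1 to 5 N. Starts at 0 to 0.006 in the first, widest notch. The middle notch is centred anywhere from 0.034 to 0.062, the last 0.048 further on (0.082 to 0.110), differing each time. Both are 13 mm wide, the fence's tooth 10: 1.5 mm of play each way.
- fence_lift (a joint): fence height, m: 0 when dropped fully into a notch, 0.008 when resting on the land between notches (must be raised above that to leave one), 0.022 at the upper stop. A spring and its weight pull it down with 8 to 11 N. Let go on the land and pushed along sideways without being held, it drops by itself at the next notch and then stops dead against the notch's far wall.
- pitcher: a steel milk pitcher, 67x94x92 mm, loose, to the right; origin at its underside. Bystander.
- tamper: a coffee tamper, steel with dark wooden handle, 59 mm across, 94 mm tall, loose, to the right; origin at its underside. Bystander.
- tasting_glass: a waisted clear glass, 62 mm across, 86 mm tall, loose, to the left; origin at its underside. Bystander.

How it is judged:
By the outcome, as a careful person would: the job done as asked, in the order asked, and still so for the second after the job is handed in, with the robot touching nothing.
It also fails if it takes over 56 s, if anything falls off the work surface, if the arm or the gripper's body presses on something with over 40 N, if the wrist force passes 120 N, or if a joint passes its speed limit or range.

## Working session

There is one attempt and no reset: what is moved stays moved. The work goes in short steps, Python scripts to look and compute and a tool call to move; the robot and the scene stay as the last step left them, time stands still between calls to the robot, and variables do not carry over. Pictures are saved under pics/ and viewed, at most 10 in all, crops included, and the job is handed in when it is done.

Besides the shell and the picture viewer there is one more tool, called after ">>>" as name(argument=value, ...), one argument or row to a line, values as JSON. arm_command: Moves the arm, as the interface text tells. Shifts and turns lie within -1 to 1; 1 stands for 0.2 m of shift or pi rad of turn. Its arguments: {"type":"object","properties":{"increments":{"type":"array","items":{"type":"array","items":{"type":"number","minimum":-1,"maximum":1}}},"fingers":{"type":"number"},"force":{"type":"number"}},"required":["increments"]}

```bash
mkdir -p pics
python3 - <<'E'
from plant import *
import cv2,numpy as np
s=read_state();print({k:np.round(v,3) for k,v in s.items()})
ims=[]
for n in ["top","side"]:
    c=read_camera(n);print(n,c["fx"],c["cx"],c["cy"],np.round(c["T"],3).tolist())
    cv2.imwrite(f"pics/{n}0.png",c["image"][:,:,::-1])
E
```

```text
{'t': np.float64(0.0), 'q': array([-1.358,  0.131,  1.489, -0.   ,  1.523, -0.085]), 'dq': array([ 0.   ,  0.   , -0.   ,  0.   , -0.   ,  0.001]), 'joint_torque': array([-1.0000e-03, -5.5982e+01, -4.9177e+01,  7.7000e-02,  3.5000e-02,
       -0.0000e+00]), 'tool_pos': array([ 0.176, -0.573,  0.404]), 'orientation': array([-3.105, -0.466,  0.   ]), 'force': array([-0.649, -0.379,  0.454]), 'wrist_torque': array([0.041, 0.036, 0.001]), 'gripper_force': np.float64(0.0), 'opening': np.float64(0.093)}
top 413.64428353471953 257.7274870031864 191.50963667910023 [[-0.014, -0.995, 0.096, 0.418], [-1.0, 0.012, -0.022, -0.099], [0.021, -0.096, -0.995, 1.232], [0.0, 0.0, 0.0, 1.0]]
side 370.383153532022 255.42408259538857 190.00670970918404 [[1.0, -0.02, -0.006, 0.537], [-0.009, -0.67, 0.743, -1.129], [-0.019, -0.742, -0.67, 0.992], [0.0, 0.0, 0.0, 1.0]]
```

View pics/top0.png

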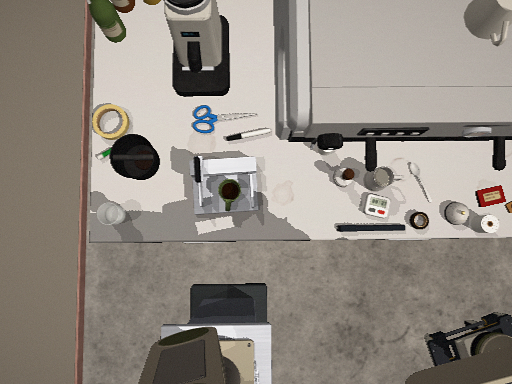

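View pics/side0.png

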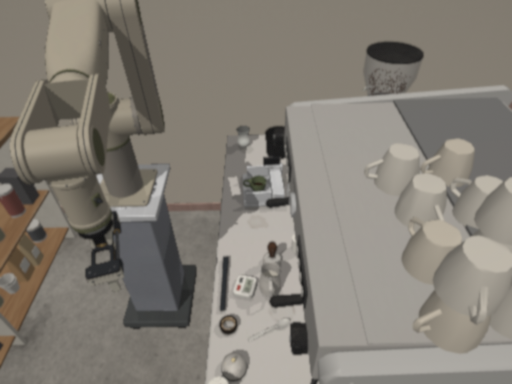

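```bash
cat > h.py <<'E'
import numpy as np,cv2
def ray(c,u,v):
    d=np.array([(u-c["cx"])/c["fx"],(v-c["cy"])/c["fy"],1.]);T=np.array(c["T"])
    return T[:3,3],T[:3,:3]@d
def onz(c,u,v,z):
    o,d=ray(c,u,v);return (o+d*(z-o[2])/d[2])
E
python3 - <<'E'
from plant import *
from h import *
c=read_camera("top")
im=c["image"][135:240,170:300,::-1]
cv2.imwrite("pics/crop0.png",cv2.resize(im,None,fx=6,fy=5.7,interpolation=cv2.INTER_CUBIC) if 0 else cv2.resize(im,None,fx=5.7,fy=5.7,interpolation=cv2.INTER_CUBIC))
for n,u,v,z in [("cup",230,190,.06),("handle",230,207,.05),("grip",197,170,.11),("free right",285,190,0),("machine edge",280,138,.0),("glass",110,215,0.05),("edge",200,240,0)]:
    print(n,onz(c,u,v,z).round(3))
E
```

```text
cup [ 0.536 -0.047  0.06 ]
handle [ 0.489 -0.046  0.05 ]
grip [0.587 0.041 0.11 ]
free right [ 0.541 -0.209  0.   ]
machine edge [ 0.699 -0.197  0.   ]
glass [0.47  0.294 0.05 ]
edge [0.395 0.046 0.   ]
```

View pics/crop0.png

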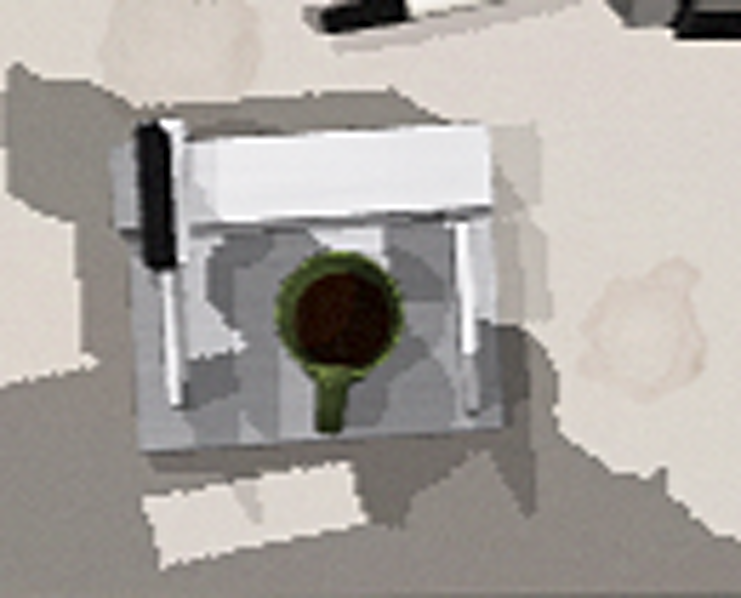

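```bash
cat >> h.py <<'E'
def toR(yaw):
    c,s=np.cos(yaw),np.sin(yaw);return np.array([[c,s,0],[s,-c,0],[0,0,-1.]])
def plan(st,g,yaw,tcp=True,pose=None):
    """units row to bring grasp point to g with tool x at yaw, tool down; from state st (or commanded pose)"""
    from scipy.spatial.transform import Rotation as Ro
    p,R0=(pose if pose else (np.array(st["tool_pos"]),Ro.from_rotvec(st["orientation"]).as_matrix()))
    R1=toR(yaw);t=np.array(g)+[0,0,.167]
    return np.round(np.r_[R0.T@(t-p)/.2,Ro.from_matrix(R0.T@R1).as_rotvec()/np.pi],4)
E
python3 - <<'E'
from plant import *
from h import *
c=read_camera("top");im=c["image"].astype(int)
r,g,b=im[...,0],im[...,1],im[...,2]
roi=np.zeros(r.shape,bool);roi[150:220,185:265]=1
m=(g>r+12)&(g>b+20)&roi
ys,xs=np.nonzero(m);print("green",xs.min(),xs.max(),ys.min(),ys.max(),len(xs))
k=ys>=200;print("handle rows",[(y,xs[ys==y].min(),xs[ys==y].max()) for y in range(ys.min(),ys.max()+1,1)])
dk=(im.max(2)<45)&roi;dk[:,215:]=0
ys,xs=np.nonzero(dk);rc=cv2.minAreaRect(np.c_[xs,ys].astype(np.float32));print(rc)
z={}
def P(n,cu,cv,h):
    p=onz(c,cu/5.7+170-.4,cv/5.7+135-.4,h);z[n]=p;print(n,p.round(4))
P("gripback",153,122,.11);P("gripfront",158,270,.11)
P("deckFL",140,450,.014);P("deckFR",502,428,.014);P("hoodBR",490,122,.062);P("hoodFR",490,210,.062)
P("cuptop",340,315,.066);P("handletip",328,432,.06)
d=z["deckFL"]-z["deckFR"];print("yaw",np.arctan2(-d[0],d[1]))
E
```

```text
green 218 240 179 202 31Traceback (most recent call last):
  File "<stdin>", line 8, in <module>
    return umr_minimum(a, axis, None, out, keepdims, initial, where)
ValueError: zero-size array to reduction operation minimum which has no identity
```

Run:
```python
from plant import *
from h import *
c=read_camera("top");im=c["image"].astype(int)
r,g,b=im[...,0],im[...,1],im[...,2]
m=(g>b+12)&(g>=r)
m[:150]=0;m[220:]=0;m[:,:210]=0;m[:,250:]=0
ys,xs=np.nonzero(m);print("green",[(y,xs[ys==y].min(),xs[ys==y].max()) for y in sorted(set(ys))])
dk=(im.max(2)<60);dk[:150]=0;dk[190:]=0;dk[:,:188]=0;dk[:,206:]=0
ys,xs=np.nonzero(dk);print(cv2.minAreaRect(np.c_[xs,ys].astype(np.float32)))
z={}
def P(n,cu,cv,h):
    p=onz(c,cu/5.7+170-.4,cv/5.7+135-.4,h);z[n]=p;print(n,p.round(4))
P("gripback",153,122,.11);P("gripfront",158,270,.11)
P("deckFL",140,450,.014);P("deckFR",502,428,.014);P("hoodBR",490,122,.062);P("hoodFR",490,210,.062)
P("cuptop",340,315,.066);P("handletip",328,432,.06)
d=z["deckFL"]-z["deckFR"];print("yaw",np.arctan2(-d[0],d[1]))
```

```text
green [(np.int64(179), np.int64(226), np.int64(232)), (np.int64(180), np.int64(224), np.int64(234)), (np.int64(181), np.int64(223), np.int64(236)), (np.int64(182), np.int64(222), np.int64(237)), (np.int64(183), np.int64(220), np.int64(238)), (np.int64(184), np.int64(220), np.int64(239)), (np.int64(185), np.int64(219), np.int64(239)), (np.int64(186), np.int64(219), np.int64(239)), (np.int64(187), np.int64(218), np.int64(240)), (np.int64(188), np.int64(218), np.int64(240)), (np.int64(189), np.int64(218), np.int64(240)), (np.int64(190), np.int64(218), np.int64(240)), (np.int64(191), np.int64(218), np.int64(240)), (np.int64(192), np.int64(218), np.int64(240)), (np.int64(193), np.int64(219), np.int64(240)), (np.int64(194), np.int64(219), np.int64(240)), (np.int64(195), np.int64(219), np.int64(239)), (np.int64(196), np.int64(220), np.int64(238)), (np.int64(197), np.int64(221), np.int64(238)), (np.int64(198), np.int64(222), np.int64(237)), (np.int64(199), np.int64(223), np.int64(235)), (np.int64(200), np.int64(224), np.int64(234)), (np.int64(201), np.int64(225), np.int64(232)), (np.int64(202), np.int64(225), np.int64(230)), (np.int64(203), np.int64(226), np.int64(230)), (np.int64(204), np.int64(225), np.int64(230)), (np.int64(205), np.int64(226), np.int64(230)), (np.int64(206), np.int64(226), np.int64(229)), (np.int64(207), np.int64(226), np.int64(229)), (np.int64(208), np.int64(226), np.int64(229)), (np.int64(209), np.int64(226), np.int64(229)), (np.int64(210), np.int64(226), np.int64(229))]
((196.87759399414062, 169.41897583007812), (25.133026123046875, 5.461148262023926), 86.633544921875)
gripback [0.626  0.0423 0.11  ]
gripfront [0.5544 0.0399 0.11  ]
deckFL [0.4729 0.061  0.014 ]
deckFR [ 0.4818 -0.1255  0.014 ]
hoodBR [ 0.6333 -0.1206  0.062 ]
hoodFR [ 0.5886 -0.12    0.062 ]
cuptop [ 0.5362 -0.0448  0.066 ]
handletip [ 0.4785 -0.0381  0.06  ]
yaw 0.04808898804969465
```

Run:
```python
from plant import *
from h import *
s=read_state()
print(plan(s,[.485,-.041,.2],-.083),plan(s,[.485,-.041,.2],.298))
```

```text
[ 2.2580e+00 -2.0918e+00  1.8810e-01 -3.0000e-04  0.0000e+00  1.2120e-01] [ 2.2580e+00 -2.0918e+00  1.8810e-01 -3.0000e-04 -0.0000e+00 -1.0000e-04]
```

>>> arm_command(
  increments=[
    [0.1,-0.093,0,0,0,0],
    [0.32,-0.3,0,0,0,0],
    [0.55,-0.51,0,0,0,0],
    [0.78,-0.73,0,0,0,0],
    [1.0,-0.93,0,0,0,0],
  ],
  fingers=0.1,
  force=20,
)

```text
t: 0.88
tool_pos: [0.3132, -0.3353, 0.4048]
orientation: [3.107, 0.465, 0.001]
force: [0.9, -0.5, 0.1]
opening: 0.0474
gripper_force: 0.0
```

>>> arm_command(
  increments=[
    [0.2,-0.186,0,0,0,0],
    [0.42,-0.39,0,0,0,0],
    [0.64,-0.6,0,0,0,0],
    [0.84,-0.78,0,0,0,0],
    [1.0,-0.93,0,0,0,0],
  ],
)

```text
t: 1.5
tool_pos: [0.45, -0.0985, 0.4049]
orientation: [3.106, 0.468, 0.001]
force: [0.2, -0.3, -0.4]
opening: 0.0415
gripper_force: 0.0
```

>>> arm_command(
  increments=[
    [0.1,-0.09,0.06,0,0,0.04],
    [0.18,-0.16,0.12,0,0,0.08],
    [0.24,-0.21,0.17,0,0,0.11],
    [0.258,-0.23,0.19,0,0,0.121],
    [0.258,-0.23,0.19,0,0,0.121],
  ],
)

```text
t: 2.12
tool_pos: [0.4851, -0.0411, 0.3662]
orientation: [-3.139, 0.127, 0.002]
force: [-0.7, 0.2, 0.2]
opening: 0.0422
gripper_force: 0.0
```

Run:
```python
from plant import *
from h import *
s=read_state();print(s["t"],np.round(s["tool_pos"],4),np.round(s["orientation"],3),s["opening"],np.round(s["force"],2))
print(plan(s,[.485,-.041,.054],-.083))
c=read_camera("wrist");print(c["fx"],c["cx"],c["cy"],np.round(c["T"],3).tolist())
cv2.imwrite("pics/w1.png",c["image"][:,:,::-1])
```

```text
2.125 [ 0.4851 -0.0411  0.3662] [-3.139e+00  1.270e-01  2.000e-03] 0.042218640915106596 [-0.7   0.18  0.2 ]
[ 4.000e-04 -3.000e-04  7.261e-01 -0.000e+00  3.000e-04  6.000e-04]
297.3186396354542 253.44361305048022 194.37950359264704 [[-0.081, -0.961, -0.263, 0.558], [-0.997, 0.079, 0.02, -0.047], [0.002, 0.264, -0.964, 0.347], [0.0, 0.0, 0.0, 1.0]]
```

View pics/w1.png

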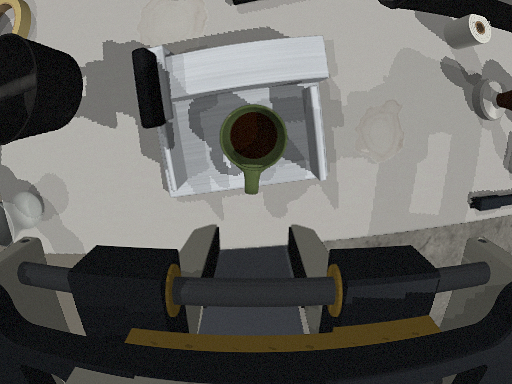

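```bash
cat >> h.py <<'E'
def fish(c,u,v,z):
    x=(u-c["cx"])/c["fx"];y=(v-c["cy"])/c["fy"];t=np.hypot(x,y)
    T=np.array(c["T"]);d=T[:3,:3]@np.array([x/t*np.sin(t),y/t*np.sin(t),np.cos(t)]);o=T[:3,3]
    return o+d*(z-o[2])/d[2]
E
python3 - <<'E'
from plant import *
from h import *
c=read_camera("wrist");im=c["image"].astype(int);r,g,b=im[...,0],im[...,1],im[...,2]
m=((g>b+12)&(g>=r)).astype(np.uint8);m[215:]=0;m[:80]=0
m[:,:200]=0;m[:,310:]=0
ys,xs=np.nonzero(m);
row={y:(xs[ys==y].min(),xs[ys==y].max()) for y in sorted(set(ys))}
print({int(y):(int(a),int(b)) for y,(a,b) in row.items() if y%6==0 or y>185})
y0=min(row);yc=137
w=max(row,key=lambda y:row[y][1]-row[y][0]);C=fish(c,sum(row[w])/2,w,.066)
print("cup",w,row[w],C)
for y in (175,180,185,190):
    h=fish(c,sum(row[y])/2,y,.062);print(y,h.round(4),np.arctan2(-(h-C)[1],-(h-C)[0]).round(3),np.linalg.norm(h-C))
print("grip",fish(c,146,50,.11),fish(c,151,127,.11))
print("deckFL,FR",fish(c,173,195,.014),fish(c,326,180,.014))
E
```

```text
{108: (238, 268), 114: (229, 277), 120: (224, 281), 126: (221, 284), 132: (220, 286), 138: (219, 286), 144: (220, 286), 150: (222, 284), 156: (226, 280), 162: (232, 275), 168: (239, 265), 174: (244, 259), 180: (245, 258), 186: (244, 257), 187: (244, 257), 188: (244, 257), 189: (244, 257), 190: (245, 257), 191: (244, 257), 192: (245, 257), 193: (246, 256), 194: (249, 253)}
cup 135 (np.int64(219), np.int64(286)) [ 0.53929595 -0.04527244  0.066     ]
175 [ 0.5001 -0.0411  0.062 ] -0.107 0.03961586360115153
180 [ 0.4951 -0.0407  0.062 ] -0.104 0.04460607707712285
185 [ 0.4902 -0.0393  0.062 ] -0.122 0.04966804144434445
190 [ 0.485  -0.0393  0.062 ] -0.109 0.05472672836527646
grip [0.62299958 0.03555323 0.11      ] [0.5575852  0.03699489 0.11      ]
deckFL,FR [0.47431644 0.05513902 0.014     ] [ 0.47775756 -0.12651916  0.014     ]
```

>>> arm_command(
  increments=[
    [0.01,-0.005,0.1,0,0,0.005],
    [0.01,-0.005,0.3,0,0,0.005],
    [0.01,-0.005,0.52,0,0,0.005],
    [0.01,-0.005,0.67,0,0,0.005],
    [0.01,-0.005,0.725,0,0,0.005],
  ],
)

```text
t: 2.85
tool_pos: [0.4863, -0.0409, 0.2201]
orientation: [-3.137, 0.154, 0.004]
force: [0.1, -0.1, -0.1]
opening: 0.042
gripper_force: 0.0
```

>>> arm_command(
  increments=[
    [0,0,0,0,0,0],
    [0,0,0,0,0,0],
    [0,0,0,0,0,0],
    [0,0,0,0,0,0],
    [0,0,0,0,0,0],
  ],
  fingers=1,
  force=25,
)

```text
t: 3.48
tool_pos: [0.4878, -0.0407, 0.2229]
orientation: [3.138, -0.154, 0.003]
force: [-1.1, 1.0, 6.4]
opening: 0.0136
gripper_force: 25.0
```

>>> arm_command(
  increments=[
    [0,0,-0.03,0,0,0],
    [0,0,-0.1,0,0,0],
    [0,0,-0.2,0,0,0],
    [0,0,-0.32,0,0,0],
    [0,0,-0.44,0,0,0],
  ],
  force=40,
)

```text
t: 4.1
tool_pos: [0.4871, -0.0406, 0.3112]
orientation: [3.138, -0.154, 0.0]
force: [0.4, 0.2, -1.0]
opening: 0.0136
gripper_force: 39.9
```

Run:
```python
from plant import *
from h import *
s=read_state();print(np.round(s["force"],2),s["opening"])
cv2.imwrite("pics/w2.png",read_camera("wrist")["image"][:,:,::-1])
```

```text
[ 0.4   0.25 -1.03] 0.013578701991596892
```

View pics/w2.png

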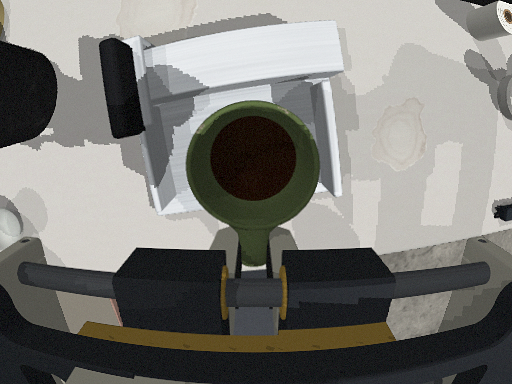

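>>> arm_command(
  increments=[
    [0.01,0.08,0,0,0,0],
    [0.025,0.25,0,0,0,0],
    [0.045,0.46,0,0,0,0],
    [0.065,0.66,0,0,0,0],
    [0.08,0.82,0,0,0,0],
  ],
)

```text
t: 4.78
tool_pos: [0.4861, -0.2077, 0.3081]
orientation: [-3.137, 0.155, 0.003]
force: [0.8, 0.2, -1.3]
opening: 0.0137
gripper_force: 39.9
```

>>> arm_command(
  increments=[
    [0,0,0.05,0,0,0],
    [0,0,0.16,0,0,0],
    [0,0,0.28,0,0,0],
    [0,0,0.37,0,0,0],
    [0,0,0.4,0,0,0],
  ],
)

```text
t: 5.4
tool_pos: [0.4862, -0.2048, 0.2276]
orientation: [-3.136, 0.153, 0.005]
force: [-1.5, 0.9, -1.8]
opening: 0.0132
gripper_force: 39.9
```

>>> arm_command(
  increments=[
    [0,0,0,0,0,0],
    [0,0,0,0,0,0],
    [0,0,0,0,0,0],
    [0,0,0,0,0,0],
    [0,0,0,0,0,0],
  ],
)

```text
t: 6.02
tool_pos: [0.4872, -0.2055, 0.23]
orientation: [3.138, -0.154, 0.001]
force: [-0.1, 0.4, -1.9]
opening: 0.0131
gripper_force: 39.9
```

>>> arm_command(
  increments=[
    [0,0,0.03,0,0,0],
    [0,0,0.06,0,0,0],
    [0,0,0.075,0,0,0],
    [0,0,0.085,0,0,0],
    [0,0,0.09,0,0,0],
  ],
)

```text
t: 6.65
tool_pos: [0.4871, -0.2054, 0.2116]
orientation: [-3.138, 0.154, 0.0]
force: [0.9, -0.3, -2.1]
opening: 0.0136
gripper_force: 39.9
```

>>> arm_command(
  increments=[
    [0,0,0.003,0,0,0],
    [0,0,0.006,0,0,0],
    [0,0,0.009,0,0,0],
    [0,0,0.012,0,0,0],
    [0,0,0.015,0,0,0],
  ],
)

```text
t: 7.28
tool_pos: [0.4871, -0.2055, 0.209]
orientation: [3.138, -0.154, -0.0]
force: [-2.8, 0.3, 4.9]
opening: 0.0134
gripper_force: 40.1
```

>>> arm_command(
  increments=[
    [0,0,0,0,0,0],
    [0,0,0,0,0,0],
    [0,0,0,0,0,0],
    [0,0,0,0,0,0],
    [0,0,0,0,0,0],
  ],
  fingers=0.3,
)

```text
t: 7.9
tool_pos: [0.4871, -0.2054, 0.2087]
orientation: [-3.138, 0.154, 0.0]
force: [-0.1, 0.4, 0.4]
opening: 0.0326
gripper_force: 0.0
```

>>> arm_command(
  increments=[
    [0,0,-0.03,0,0,0],
    [0,0,-0.12,0,0,0],
    [0,0,-0.3,0,0,0],
    [0,0,-0.5,0,0,0],
    [0,0,-0.7,0,0,0],
  ],
)

```text
t: 8.52
tool_pos: [0.487, -0.2054, 0.3516]
orientation: [3.137, -0.154, 0.002]
force: [0.7, 0.4, 0.3]
opening: 0.0327
gripper_force: 0.0
```

Run:
```python
from plant import *
from h import *
s=read_state();print(s["t"],np.round(s["tool_pos"],4),np.round(s["orientation"],4))
cv2.imwrite("pics/w3.png",read_camera("wrist")["image"][:,:,::-1])
```

```text
8.525 [ 0.487  -0.2054  0.3516] [ 3.1371e+00 -1.5390e-01  2.2000e-03]
```

View pics/w3.png

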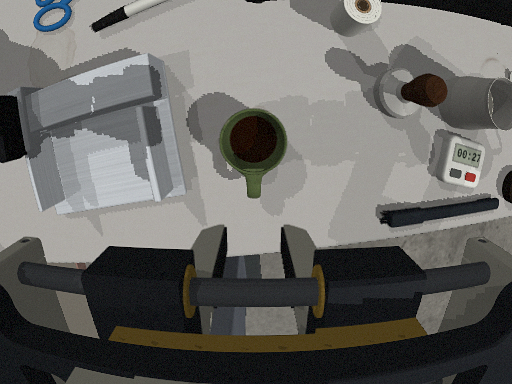

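Run:
```python
from plant import *
from h import *
s=read_state()
print(plan(s,[.515,.039,.2],.035))
```

```text
[ 0.0128 -1.2324 -0.049   0.0014 -0.0028 -0.0423]
```

>>> arm_command(
  increments=[
    [0,-0.12,-0.02,0,0,0],
    [0,-0.37,-0.04,0,0,-0.01],
    [0,-0.62,-0.05,0,0,-0.02],
    [0,-0.86,-0.05,0,0,-0.03],
    [0,-1.0,-0.05,0,0,-0.042],
  ],
)

```text
t: 9.2
tool_pos: [0.5067, -0.0043, 0.3603]
orientation: [-3.141, -0.057, -0.003]
force: [0.9, -0.1, -0.2]
opening: 0.0326
gripper_force: 0.0
```

Run:
```python
from plant import *
from h import *
s=read_state();print(s["tool_pos"],s["orientation"])
print(plan(s,[.515,.039,.2],.035))
```

```text
[ 0.50665927 -0.00429006  0.36029217] [-3.14094268e+00 -5.74736715e-02 -3.02036120e-03]
[ 0.0497 -0.2148 -0.0334 -0.     -0.0006  0.0005]
```

>>> arm_command(
  increments=[
    [0.02,-0.1,-0.02,0,0,0],
    [0.04,-0.18,-0.03,0,0,0],
    [0.05,-0.215,-0.03,0,0,0],
    [0.05,-0.215,-0.03,0,0,0],
    [0.05,-0.215,-0.03,0,0,0],
  ],
)

```text
t: 9.82
tool_pos: [0.5151, 0.0364, 0.3646]
orientation: [3.141, 0.052, -0.001]
force: [0.8, 0.0, 0.8]
opening: 0.0327
gripper_force: 0.0
```

Run:
```python
from plant import *
from h import *
c=read_camera("wrist");im=c["image"];cv2.imwrite("pics/w4.png",im[:,:,::-1])
s=read_state();print(s["tool_pos"],s["orientation"])
m=(im.max(2)<45).astype(np.uint8)
n,l,st,ce=cv2.connectedComponentsWithStats(m)
for i in range(1,n):
    if st[i,4]>300:print(st[i],ce[i])
```

```text
[0.51515508 0.0363142  0.36455226] [ 3.14100133e+00  5.20343035e-02 -5.70010987e-04]
[   16    14   131   127 11720] [78.30409556 78.74872014]
[320  19  40  13 453] [340.4812362   25.63134658]
[ 446   46   66   33 1029] [490.40621963  60.50340136]
[ 240   68   19   86 1395] [249.16702509 110.43870968]
[426 153  31  45 459] [435.35076253 171.7211329 ]
[440 156  36  39 926] [457.11771058 173.8174946 ]
[    0   227   512   157 41539] [254.6985965  324.10782638]
```

View pics/w4.png

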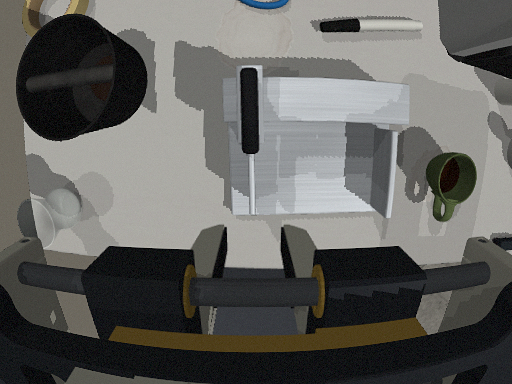

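Run:
```python
from plant import *
from h import *
c=read_camera("wrist");im=c["image"]
m=(im.max(2)<45).astype(np.uint8);m[:65]=0;m[160:]=0;m[:,:236]=0;m[:,262:]=0
ys,xs=np.nonzero(m)
for y in (75,90,105,120,135,145):
    k=xs[ys==y];print(y,k.min(),k.max(),fish(c,(k.min()+k.max()+0)/2,y,.11).round(4))
print(ys.min(),ys.max(),fish(c,249,ys.min(),.11),fish(c,250.5,ys.max(),.11))
a=fish(c,409,84,.062);b=fish(c,264,79,.062);d=b-a;print("hood",a,b,np.arctan2(-d[0],d[1]))
a=fish(c,391,217,.014);b=fish(c,233,215,.014);d=b-a;print("deck",a,b,np.arctan2(-d[0],d[1]))
```

```text
75 240 256 [0.6201 0.0437 0.11  ]
90 241 256 [0.6081 0.0429 0.11  ]
105 241 257 [0.5962 0.0421 0.11  ]
120 242 257 [0.5843 0.0414 0.11  ]
135 242 257 [0.5725 0.041  0.11  ]
145 242 258 [0.5645 0.0403 0.11  ]
68 153 [0.62573912 0.04308948 0.11      ] [0.55810967 0.03973496 0.11      ]
hood [ 0.63390691 -0.12037833  0.062     ] [0.62319653 0.02956393 0.062     ] 0.07130889870731873
deck [ 0.47364809 -0.1414391   0.014     ] [0.47186372 0.05848121 0.014     ] 0.00892512592442596
```

Run:
```python
from plant import *
from h import *
s=read_state()
print(s["tool_pos"],plan(s,[.592,.042,.14],.052),plan(s,[.592,.042,.1],.052))
```

```text
[0.51512355 0.0362975  0.36454501] [ 3.852e-01 -1.580e-02  2.875e-01  0.000e+00  1.000e-04 -6.000e-03] [ 3.853e-01 -1.590e-02  4.875e-01  0.000e+00  1.000e-04 -6.000e-03]
```

>>> arm_command(
  increments=[
    [0.1,-0.004,0.03,0,0,-0.006],
    [0.24,-0.01,0.1,0,0,-0.006],
    [0.35,-0.016,0.2,0,0,-0.006],
    [0.385,-0.016,0.27,0,0,-0.006],
    [0.385,-0.016,0.287,0,0,-0.006],
  ],
)

```text
t: 10.55
tool_pos: [0.5915, 0.0424, 0.3057]
orientation: [-3.14, -0.082, 0.005]
force: [-0.6, 0.3, 0.4]
opening: 0.0328
gripper_force: 0.0
```

>>> arm_command(
  increments=[
    [0,0,0.04,0,0,0],
    [0,0,0.1,0,0,0],
    [0,0,0.16,0,0,0],
    [0,0,0.19,0,0,0],
    [0,0,0.2,0,0,0],
  ],
)

```text
t: 11.18
tool_pos: [0.5918, 0.0428, 0.2667]
orientation: [-3.14, -0.083, 0.001]
force: [0.1, -0.2, 0.3]
opening: 0.0329
gripper_force: 0.0
```

>>> arm_command(
  increments=[
    [0,0,0,0,0,0],
    [0,0,0,0,0,0],
    [0,0,0,0,0,0],
    [0,0,0,0,0,0],
    [0,0,0,0,0,0],
  ],
  fingers=1,
  force=50,
)

```text
t: 11.8
tool_pos: [0.5923, 0.0427, 0.2678]
orientation: [3.14, 0.083, 0.001]
force: [0.2, -0.0, 2.2]
opening: 0.0136
gripper_force: 50.0
```

>>> arm_command(
  increments=[
    [0,0,-0.015,0,0,0],
    [0,0,-0.035,0,0,0],
    [0,0,-0.055,0,0,0],
    [0,0,-0.075,0,0,0],
    [0,0,-0.075,0,0,0],
  ],
)

```text
t: 12.42
tool_pos: [0.5921, 0.0427, 0.2815]
orientation: [-3.14, -0.083, -0.0]
force: [6.4, 0.3, -10.0]
opening: 0.0137
gripper_force: 50.0
```

>>> arm_command(
  increments=[
    [0,0.04,0,0,0,0],
    [0,0.12,0,0,0,0],
    [0,0.22,0,0,0,0],
    [0,0.31,0,0,0,0],
    [0,0.345,0,0,0,0],
  ],
)

```text
t: 13.05
tool_pos: [0.5958, -0.0268, 0.2812]
orientation: [-3.14, -0.082, -0.0]
force: [6.1, 2.2, -9.9]
opening: 0.0139
gripper_force: 50.0
```

>>> arm_command(
  increments=[
    [0,0,0.01,0,0,0],
    [0,0,0.018,0,0,0],
    [0,0,0.026,0,0,0],
    [0,0,0.03,0,0,0],
    [0,0,0.03,0,0,0],
  ],
)

```text
t: 13.68
tool_pos: [0.5958, -0.0262, 0.2759]
orientation: [-3.14, -0.083, -0.0]
force: [6.1, -0.6, -7.7]
opening: 0.0137
gripper_force: 50.0
```

>>> arm_command(
  increments=[
    [0,0,0.002,0,0,0],
    [0,0,0.002,0,0,0],
    [0,0,0.002,0,0,0],
    [0,0,0.002,0,0,0],
    [0,0,0.002,0,0,0],
  ],
  fingers=0.6,
)

```text
t: 14.3
tool_pos: [0.5957, -0.0262, 0.276]
orientation: [-3.14, -0.083, 0.0]
force: [0.1, -0.1, -0.9]
opening: 0.019
gripper_force: 0.0
```

>>> arm_command(
  increments=[
    [0,0.005,0,0,0,0],
    [0,0.01,0,0,0,0],
    [0,0.015,0,0,0,0],
    [0,0.02,0,0,0,0],
    [0,0.025,0,0,0,0],
  ],
)

```text
t: 14.92
tool_pos: [0.5959, -0.0302, 0.2759]
orientation: [-3.138, -0.084, 0.0]
force: [-0.2, 7.0, 0.7]
opening: 0.0189
gripper_force: 3.6
```

>>> arm_command(
  increments=[
    [0,0.005,0,0,0,0],
    [0,0.01,0,0,0,0],
    [0,0.015,0,0,0,0],
    [0,0.02,0,0,0,0],
    [0,0.025,0,0,0,0],
  ],
)

```text
t: 15.55
tool_pos: [0.5962, -0.0351, 0.2759]
orientation: [-3.138, -0.084, -0.0]
force: [-0.6, 6.5, 1.0]
opening: 0.0185
gripper_force: 3.6
```

>>> arm_command(
  increments=[
    [0,0.005,0,0,0,0],
    [0,0.01,0,0,0,0],
    [0,0.015,0,0,0,0],
    [0,0.02,0,0,0,0],
    [0,0.025,0,0,0,0],
  ],
)

```text
t: 16.18
tool_pos: [0.5965, -0.0401, 0.2759]
orientation: [-3.138, -0.084, -0.0]
force: [0.2, 7.5, 1.4]
opening: 0.0186
gripper_force: 3.6
```

>>> arm_command(
  increments=[
    [0,0.005,0,0,0,0],
    [0,0.01,0,0,0,0],
    [0,0.015,0,0,0,0],
    [0,0.02,0,0,0,0],
    [0,0.025,0,0,0,0],
  ],
)

```text
t: 16.8
tool_pos: [0.5968, -0.0451, 0.2759]
orientation: [-3.138, -0.084, 0.0]
force: [-0.8, 7.6, 1.1]
opening: 0.019
gripper_force: 3.6
```

>>> arm_command(
  increments=[
    [0,0.005,0,0,0,0],
    [0,0.01,0,0,0,0],
    [0,0.015,0,0,0,0],
    [0,0.02,0,0,0,0],
    [0,0.025,0,0,0,0],
  ],
)

```text
t: 17.42
tool_pos: [0.597, -0.05, 0.2759]
orientation: [-3.138, -0.084, 0.0]
force: [0.2, 7.8, 1.0]
opening: 0.0189
gripper_force: 3.6
```

>>> arm_command(
  increments=[
    [0,0.005,0,0,0,0],
    [0,0.01,0,0,0,0],
    [0,0.015,0,0,0,0],
    [0,0.02,0,0,0,0],
    [0,0.025,0,0,0,0],
  ],
)

```text
t: 18.05
tool_pos: [0.5973, -0.055, 0.2759]
orientation: [-3.138, -0.084, 0.0]
force: [0.0, 7.7, 1.3]
opening: 0.0187
gripper_force: 3.7
```

>>> arm_command(
  increments=[
    [0,0.005,0,0,0,0],
    [0,0.01,0,0,0,0],
    [0,0.015,0,0,0,0],
    [0,0.02,0,0,0,0],
    [0,0.025,0,0,0,0],
  ],
)

```text
t: 18.68
tool_pos: [0.5976, -0.06, 0.2759]
orientation: [-3.138, -0.084, -0.0]
force: [0.6, 7.1, 0.5]
opening: 0.0186
gripper_force: 3.5
```

>>> arm_command(
  increments=[
    [0,0.005,0,0,0,0],
    [0,0.01,0,0,0,0],
    [0,0.015,0,0,0,0],
    [0,0.02,0,0,0,0],
    [0,0.025,0,0,0,0],
  ],
)

```text
t: 19.3
tool_pos: [0.5977, -0.066, 0.2757]
orientation: [-3.14, -0.083, 0.001]
force: [0.3, 0.4, -0.7]
opening: 0.0187
gripper_force: 0.5
```

>>> arm_command(
  increments=[
    [0,0.004,0,0,0,0],
    [0,0.008,0,0,0,0],
    [0,0.012,0,0,0,0],
    [0,0.012,0,0,0,0],
    [0,0.012,0,0,0,0],
  ],
)

```text
t: 19.92
tool_pos: [0.5979, -0.0679, 0.2759]
orientation: [-3.139, -0.083, 0.0]
force: [-0.6, 5.5, -0.1]
opening: 0.0188
gripper_force: 2.7
```

>>> arm_command(
  increments=[
    [0,0.005,0,0,0,0],
    [0,0.01,0,0,0,0],
    [0,0.015,0,0,0,0],
    [0,0.015,0,0,0,0],
    [0,0.015,0,0,0,0],
  ],
)

```text
t: 20.55
tool_pos: [0.5979, -0.069, 0.2758]
orientation: [-3.135, -0.085, 0.001]
force: [-2.2, 15.9, 1.4]
opening: 0.0188
gripper_force: 8.0
```

>>> arm_command(
  increments=[
    [0,-0.015,0,0,0,0],
    [0,-0.03,0,0,0,0],
    [0,-0.04,0,0,0,0],
    [0,-0.045,0,0,0,0],
    [0,-0.05,0,0,0,0],
  ],
)

```text
t: 21.18
tool_pos: [0.5976, -0.0618, 0.2761]
orientation: [3.14, 0.082, 0.0]
force: [-0.3, -0.2, 0.2]
opening: 0.0188
gripper_force: 0.5
```

>>> arm_command(
  increments=[
    [0,-0.004,0,0,0,0],
    [0,-0.008,0,0,0,0],
    [0,-0.012,0,0,0,0],
    [0,-0.015,0,0,0,0],
    [0,-0.015,0,0,0,0],
  ],
)

```text
t: 21.8
tool_pos: [0.5975, -0.0593, 0.2761]
orientation: [3.139, 0.082, 0.001]
force: [-0.2, -5.8, 0.0]
opening: 0.0185
gripper_force: 3.0
```

>>> arm_command(
  increments=[
    [0,-0.005,0,0,0,0],
    [0,-0.01,0,0,0,0],
    [0,-0.015,0,0,0,0],
    [0,-0.02,0,0,0,0],
    [0,-0.02,0,0,0,0],
  ],
)

```text
t: 22.42
tool_pos: [0.5973, -0.0579, 0.276]
orientation: [3.134, 0.08, 0.001]
force: [1.6, -20.7, -3.3]
opening: 0.0188
gripper_force: 10.2
```

>>> arm_command(
  increments=[
    [0,0.01,0,0,0,0],
    [0,0.022,0,0,0,0],
    [0,0.022,0,0,0,0],
    [0,0.022,0,0,0,0],
    [0,0.022,0,0,0,0],
  ],
  fingers=0.3,
)

```text
t: 23.05
tool_pos: [0.5974, -0.0586, 0.2759]
orientation: [-3.14, -0.083, 0.0]
force: [-0.4, -0.6, -0.1]
opening: 0.0328
gripper_force: 0.0
```

>>> arm_command(
  increments=[
    [0,0,-0.05,0,0,0],
    [0,0,-0.15,0,0,0],
    [-0.06,0,-0.3,0,0,0],
    [-0.2,0,-0.45,0,0,0],
    [-0.35,0,-0.5,0,0,0],
  ],
)

```text
t: 23.68
tool_pos: [0.5276, -0.0628, 0.3805]
orientation: [3.139, 0.083, 0.009]
force: [-0.2, -0.5, 0.1]
opening: 0.0324
gripper_force: 0.0
```

>>> arm_command(
  increments=[
    [-0.03,0,0,0,0,0],
    [-0.05,0,0,0,0,0],
    [-0.05,0,0,0,0,0],
    [-0.05,0,0,0,0,0],
    [-0.05,0,0,0,0,0],
  ],
)

```text
t: 24.3
tool_pos: [0.5178, -0.0631, 0.3754]
orientation: [-3.14, -0.083, 0.001]
force: [-0.6, 1.0, 0.3]
opening: 0.0324
gripper_force: 0.0
```

Run:
```python
from plant import *
from h import *
s=read_state();print(s["t"],s["tool_pos"],s["force"])
c=read_camera("wrist");cv2.imwrite("pics/w5.png",c["image"][:,:,::-1])
```

```text
24.3 [ 0.51780588 -0.0631089   0.37544392] [-0.59521202  1.01648592  0.27063285]
```

View pics/w5.png

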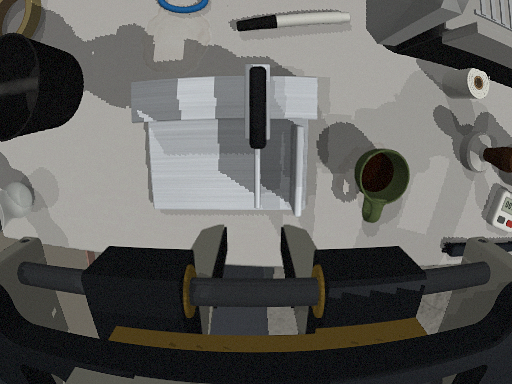

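Run:
```python
from plant import *
from h import *
c=read_camera("wrist");im=c["image"]
m=(im.max(2)<45).astype(np.uint8);m[:58]=0;m[155:]=0;m[:,:240]=0;m[:,276:]=0
ys,xs=np.nonzero(m);print(ys.min(),ys.max())
xa=xs[ys<75].mean();xb=xs[ys>140].mean()
k=xs[ys==105];print(k.min(),k.max())
for h in (.110,.118):
    a=fish(c,xa,ys.min(),h);b=fish(c,xb,ys.max(),h);print(h,a,b,np.linalg.norm(a-b),"w",np.linalg.norm(fish(c,k.min(),105,h)-fish(c,k.max()+1,105,h)))
```

```text
67 148
250 265
0.11 [ 0.63105873 -0.0605772   0.11      ] [ 0.56365025 -0.06426738  0.11      ] 0.06750941196213457 w 0.013058597313881745
0.118 [ 0.62975367 -0.06052774  0.118     ] [ 0.56453653 -0.06409795  0.118     ] 0.0653147819840253 w 0.012634081852938668
```

```bash
python3 -c "
from plant import *
print(close_job())"
```

```text
the job is handed in; nothing more can be done
None
```

I set the cup upright on the worktop to the right of the caddy and dropped the fence fully into its last notch. The fence is blocked both ways with about 3 mm of play, and the grip is back at its lowered height. I never touched the pitcher, tamper or glass, and I handed the job in at about 24 s; it returned no verdict.

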